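Bond a locating post: load the shuttle press, release the catch, hold the lever down

ROBOT

A 6-joint arm with a two-finger parallel gripper is mounted at the origin on the work surface. World frame = base frame: x ahead of the robot, y to its left, z up, the work surface at z = 0. Lengths are in m, angles in rad, forces in N, time in s.
With the tool pointing down it reaches from about 0.425 to 0.95 m from the base axis. Payload 3.5 kg.
Tool frame: the origin (TCP) lies on the centre line of the jaws, within the pads' length; the fingertips stand 19 mm ahead of it and the grasp point (between the pads) is the TCP; z points along the fingers, y is the line along which they close (so a half turn about z gives the same grasp; the last joint's range is limited). The gripper opens to 85 mm and grips with 20 to 120 N. Pads are 22 mm wide; open, the fingers measure 114 mm over their backs; the gripper's body (76 mm by 85 mm) begins 54 mm behind the grasp point. The pads swing forward as they close: fully open they stand 13 mm farther back than shut.
Start: joints at [-1.267, 0.286, 1.577, -0, 1.279, -0.15], TCP at [0.296, -0.607, 0.25] pointing down, gripper open.
Joint ranges: [-2.77, 2.77], [-0.9, 2.22], [0.21, 2.48], [-1.53, 4.67], [0.24, 2.81], [-2.84, 2.84]. Speed limits (rad/s): [2.79, 2.79, 3.14, 3.14, 3.14, 3.14].

INTERFACE

Orientations are given as a unit quaternion [w, x, y, z].
In Python, from cell import env, eoat, cams, workorder gives the robot as it stands. Calls block until the motion is done:
- env.goto(position, orientation): joint-space move of the TCP to a pose.
- env.move_linear(position, orientation=None, feed=0.15): straight line of the TCP; orientation=None keeps the orientation; feed is the mean speed in m/s.
- env.move_j(angles): joint-space move.
- eoat.set_gripper(opening, grasp_force=None): finger opening in m; grasp_force is the grip in N (None keeps the last); returns when the fingers have stopped.
- env.pause(seconds).
- env.inverse_kinematics(position, orientation): joint angles nearest the present ones, or None.
- env.state(): the state.
- cams.camera(name): name is "scene" or "side" or "wrist"; returns a dict with "img" (420x560x3 uint8, red, green, blue), "fx", "fy", "cx", "cy" (pixels), "eye" and "attitude" of the camera in the world. Camera axes: x right, y up, looking along -z (the intrinsics and any distortion apply to the point x, -y, -z); pixel columns grow to the right and rows downward; lengths in m; the calibration is good to about 2 mm. A picture is of the moment at which its call begins. There is no depth.
A pose or a line that the arm cannot do raises env.Unreachable and nothing moves.
- workorder.job_done(): hands the job in; it is judged then, once.
The state is a dict: "time": time; "q": joint angles; "qvel": joint speeds; "joint_efforts": joint torques, N m; "ee_pos": TCP position; "eef_rot": TCP orientation; "ft_force": force on the tool from outside, world axes, zero at the start; "wrist_torque": the same for the moment, N m; "grip_width": finger opening in m; "gripper_force": force on a finger pad.
Only numpy, scipy, OpenCV 4.12 (cv2) and the standard library are available. Lean on these libraries where they do the work, as an engineer would, in place of code of your own. Each camera call takes 0.05 s, during which the arm holds its last target. There are 200 camera calls.

TASK

Stand the tall brass post from the rack upright in the bore of the press's shuttle and let go of it, then push the shuttle fully home under the press head; the safety catch stays on until then. Now flip the safety catch off, pull the lever all the way down so that the sprung foot presses on the post, and finish while holding the lever down there with the gripper. Leave everything else on the bench, the two short posts included, where it stands.

Things in the scene. Friction and masses are not known exactly. Their poses are not given: they have to be found in the camera images.
- press: grey bench hand press, fixed: bed 290 x 130 mm; head 70 mm wide, from 135 to 215 mm high, its front face 27 mm in front of the ram axis. Origin: on the bench under the ram axis. x points from its front (operator's side, towards the robot) to the column at the rear, y to its left, z up. Lever on its right (-y), safety catch on its left (+y).
- shuttle (a joint): position of the shuttle, a brown jig plate with the aluminium nest block, sliding along the press's +x on its bed: 0 = pulled right out to the front, 0.115 = home against its stop, bore exactly under the ram. Starts between 0 and 0.02; about 2.5 N of friction holds it where it is left.
- bore (a point): centre of the bore's mouth in the top of the nest block (62 x 62 mm block, mouth 61 mm above the bench); moves with the shuttle; axes as the press's. The bore is blind, 13.5 mm wide, 22 mm deep, with a 2 mm chamfer.
- shuttle_knob (a point): top centre of the shuttle's black upright push knob, 18 mm across (this point 63 mm, the black part's underside 43 mm above the bench), on a 9 mm stem, 70 mm in front of the bore; moves with the shuttle.
- catch (a joint): angle of the safety catch, a steel strut with a thumb piece: 0 = on, its nose blocks a lug on the lever's locking disc so that the lever cannot be pulled down. It swings to the front (thumb piece towards the robot, nose up) as far as 1.3 rad, counts as off from 0.6 rad, and stays where it is left (about 1 N at the thumb piece).
- catch_tip (a point): centre of the round top end (12 mm round, 18 mm along y) of the catch's thumb piece, 50 mm from its pivot; moves with it. With the catch on it is 256 mm above the bench and leans 0.25 rad to the rear; below it the thumb piece is 8 mm thick, 14 mm wide. Space behind and beside it is free down to 222 mm above the bench.
- lever_angle (a joint): angle of the lever: 0 = at rest, up (to the front, 65 degrees above level), growing as it is pulled to the front and down; 1.2 = all the way down (about 4 degrees below level). A spring pulls it back up (about 2 N at the knob near the top, 7 N at the bottom), so it rises when let go. 1 rad lowers the ram 18 mm.
- lever: the lever: shaft through the head with a locking disc on the left, and on the right a 12 mm steel bar with a ball knob at its end; its origin lies on the shaft axis at the middle of the press's width, its axes are the press's when the lever is at rest.
- lever_knob (a point): centre of the lever's black ball knob, 34 mm in diameter; 160 mm from lever_pivot; moves with the lever in the plane y = -0.105 of the press's frame.
- lever_pivot (a point): point on the lever's shaft axis in the plane in which the knob swings (fixed; 175 mm above the bench, 20 mm behind the ram axis).
- foot: sprung round foot, 24 mm across, under the ram; origin: centre of its pressing face. At rest it hangs 119 mm above the bench; the seated post's top stands at 103 mm. With the lever fully down the post pushes the foot in about 5 mm and is pressed with 12 to 18 N.
- post_rack: plywood rack, fixed, 44 x 150 x 30 mm, with three holes 50 mm apart along its y axis; origin under its centre on the bench.
- post: the tall brass post: 64 mm tall, shank 12 mm in diameter, head 20 mm in diameter and 14 mm high at the top; stands head up in a hole of the rack (18 mm deep, so its underside is 12 mm above the bench), which hole varies. Origin: centre of its underside, z axis up to the head.
- short_post_a: short brass post, 42 mm tall, same shank and head, in another hole of the rack: a bystander.
- short_post_b: short brass post like short_post_a: a bystander.
- flux_bottle: small amber bottle with a black cap, 38 mm in diameter, 85 mm high: a bystander. Origin at the centre of its underside.
- paste_tin: flat round aluminium tin, 54 mm in diameter, 24 mm high: a bystander. Origin at the centre of its underside.
- tape_roll: roll of paper tape lying flat, 90 mm across, 18 mm high: a bystander. Origin at the centre of its underside.
- screwdriver: small screwdriver lying, 150 mm long, 26 mm thick handle: a bystander. Origin under its middle.
- tweezers: steel tweezers lying flat, 130 mm long, 20 mm wide: a bystander. Origin under the middle.
- phone: black phone lying flat, 148 x 72 x 8 mm: a bystander. Origin at the centre of its underside.

How it is judged:
By the outcome, as a careful person would: the job done as asked, in the order asked, and still so for the second after the job is handed in, while the arm keeps its last pose, push and grip.
It also fails if it takes over 66 s, if anything falls off the work surface, if the arm or the gripper's body presses on something with over 40 N, if the wrist force passes 120 N, or if a joint passes its speed limit or range.

## Working session

There is one attempt and no reset: what is moved stays moved. The work goes in short steps, each a Python script; the robot and the scene stay as the last script left them, time stands still between calls to the robot, and variables do not carry over. Pictures are saved under pics/ and viewed, at most 10 in all, crops included, and the job is handed in when it is done.

```bash
ls; mkdir -p pics; python3 - <<'E'
from cell import env,eoat,cams,workorder
import cv2,numpy as np
for n in ["scene","side"]:
    c=cams.camera(n); cv2.imwrite(f"pics/{n}0.png",c["img"][:,:,::-1])
    print(n,{k:np.round(v,4).tolist() if not isinstance(v,(str,type(None))) else v for k,v in c.items() if k!="img"})
c=cams.camera("wrist");print({k:np.round(v,4).tolist() for k,v in c.items() if k!="img"})
print(env.state())
E
```

```text
pics
scene {'fx': 452.2988, 'fy': 452.2988, 'cx': 278.1315, 'cy': 209.6354, 'eye': [0.8862, -0.6636, 1.1785], 'attitude': [0.9175, 0.3008, 0.0778, 0.2483]}
side {'fx': 503.2356, 'fy': 503.2356, 'cx': 278.3092, 'cy': 214.2462, 'eye': [-0.2634, 0.8531, 0.926], 'attitude': [-0.3131, -0.1768, 0.4578, 0.8131]}
{'fx': 371.1777, 'fy': 371.1777, 'cx': 279.2296, 'cy': 214.3463, 'eye': [0.3661, -0.5723, 0.3734], 'attitude': [0.8382, -0.1299, 0.0828, -0.5232]}
{'time': 0.15, 'q': array([-1.26696834e+00,  2.86986998e-01,  1.57785622e+00,  1.19170632e-05,
        1.27859313e+00, -1.49988024e-01]), 'qvel': array([-1.85055584e-03, -1.31220316e-03, -5.53124317e-03,  9.63944832e-05,
        4.28215970e-04, -5.39935670e-04]), 'joint_efforts': array([ 1.24601476e-03, -4.06604290e+01, -2.93139124e+01, -9.24209257e-05,
        3.97582480e-03,  5.81702665e-06]), 'ee_pos': array([ 0.29580987, -0.6061957 ,  0.24923995]), 'eef_rot': array([-9.19558614e-04,  9.74366618e-01,  2.24964096e-01, -6.51509733e-05]), 'ft_force': array([ 0.07995096,  0.11528164, -0.8852813 ]), 'wrist_torque': array([-0.00986437, -0.02373841, -0.00105729]), 'gripper_force': 0.0, 'grip_width': 0.08532205261404052}
```

View pics/scene0.png

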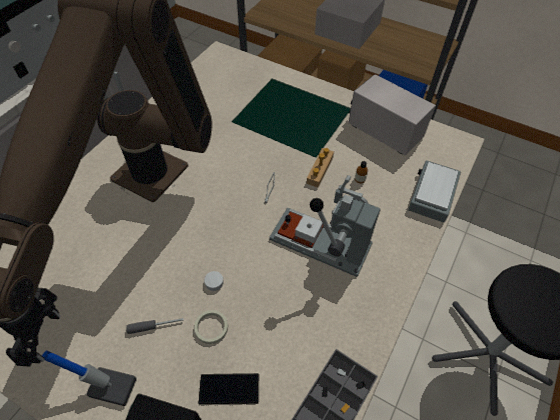

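View pics/side0.png

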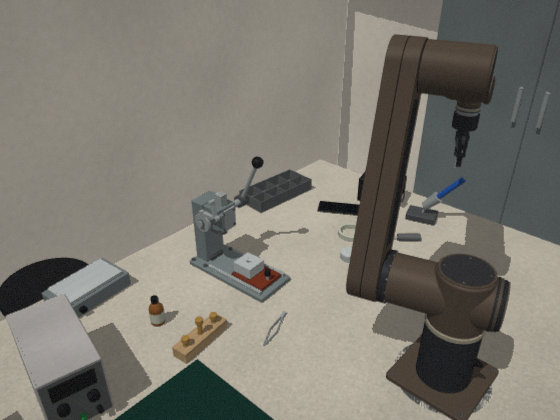

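The scene view shows the press at about (340,230) px, shuttle knob (289,217), lever knob (317,205) and rack (320,166). In the side view, the middle post (199,325) looks the tallest; the lever knob is at (257,162). I'll enlarge both.

```bash
cat > h.py <<'E'
import numpy as np,cv2
from scipy.spatial.transform import Rotation as R
def rot(c):
    w,x,y,z=c["attitude"]; return R.from_quat([x,y,z,w]).as_matrix()
def ray(c,u,v):
    d=rot(c)@np.array([(u-c["cx"])/c["fx"],-(v-c["cy"])/c["fy"],-1]); return np.array(c["eye"]),d/np.linalg.norm(d)
def plane(c,u,v,z):
    e,d=ray(c,u,v); return e+d*(z-e[2])/d[2]
def tri(obs):
    A=np.zeros((3,3));b=np.zeros(3)
    for c,u,v in obs:
        e,d=ray(c,u,v);P=np.eye(3)-np.outer(d,d);A+=P;b+=P@e
    p=np.linalg.solve(A,b)
    return p,[float(np.linalg.norm(np.cross(p-ray(*o)[0],ray(*o)[1]))) for o in obs]
def proj(c,p):
    q=rot(c).T@(np.array(p)-c["eye"]); return np.array([c["cx"]+c["fx"]*q[0]/-q[2],c["cy"]-c["fy"]*q[1]/-q[2]])
E
python3 - <<'E'
from cell import cams
from h import *
a=cams.camera("scene");b=cams.camera("side")
print(a.keys())
import pickle;pickle.dump((a,b),open("ab.pkl","wb"))
x=cv2.resize(a["img"][145:285,255:395],(600,600),interpolation=cv2.INTER_CUBIC)[:, :, ::-1]
cv2.imwrite("pics/sc1.png",x)
y=cv2.resize(b["img"][145:360,150:300],None,fx=2.79,fy=2.79,interpolation=cv2.INTER_CUBIC)[:600,:,::-1]
cv2.imwrite("pics/si1.png",y)
print(tri([(a,317,205),(b,257.5,162)]),plane(a,289,217,.06),plane(b,268,272,.06),plane(a,320,180,.03),plane(b,201,338,.03))
E
```

```text
dict_keys(['img', 'fx', 'fy', 'cx', 'cy', 'eye', 'attitude'])
(array([ 0.64570991, -0.05986764,  0.31838755]), [0.0025449427453158127, 0.0025449427453154835]) [0.52342943 0.04061777 0.06      ] [0.50833753 0.04421094 0.06      ] [0.52865176 0.24212385 0.03      ] [0.47767497 0.31682016 0.03      ]
```

View pics/sc1.png

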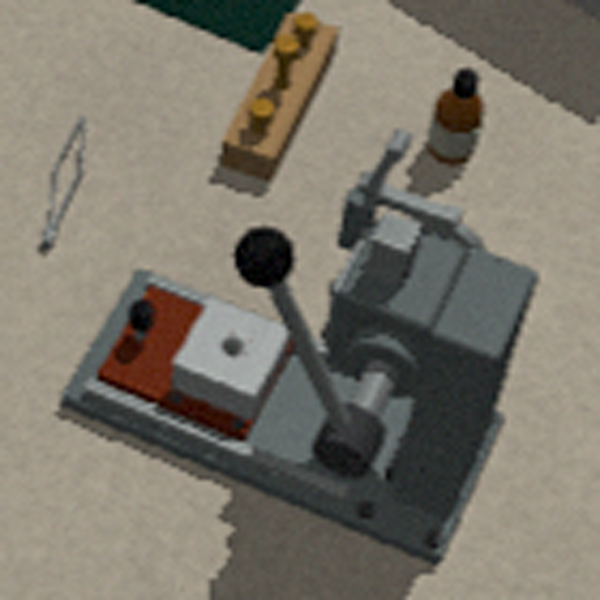

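View pics/si1.png

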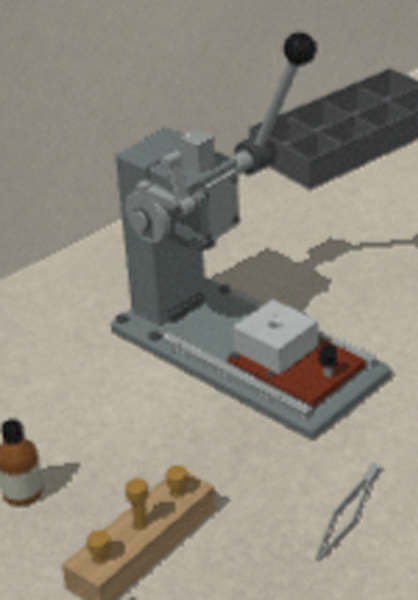

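```bash
python3 - <<'E'
from h import *
import pickle;a,b=pickle.load(open("ab.pkl","rb"))
s=lambda x,y:(a,255+x/4.286-.4,145+y/4.286-.4)
t=lambda x,y:(b,150+x/2.79-.3,145+y/2.79-.3)
P={}
for n,p,q in [("lk",(264,257),(300,48)),("sk",(141,310),(328,352)),("bore",(233,344),(275,322)),("post",(288,43),(138,488)),("pa",(262,106),(99,538)),("pb",(305,22),(177,473)),("catch",(400,142),(171,160)),("bedFL",(140,273),(313,437)),("bedFR",(62,412),(393,368)),("bedRR",(437,560),None),("cap",(466,82),(12,430)),("nestFL",(208,298),(263,375)),("nestRL",(293,325),(233,325))]:
    z={"sk":.063,"bore":.061,"post":.076,"pa":.054,"pb":.054,"catch":.262,"cap":.085,"lk":.31}.get(n,.02)
    o=[s(*p)]+([t(*q)] if q else [])
    r=[plane(*k,z).round(4)[:2] for k in o]
    print(n,*(r), *( (tri(o)[0].round(4),np.round(tri(o)[1][0],4)) if q else ()))
E
```

```text
lk [ 0.6429 -0.0518] [ 0.6565 -0.0731] [ 0.6445 -0.0592  0.319 ] 0.0013
sk [0.5204 0.0367] [0.5107 0.0446] [0.5174 0.0396 0.0569] 0.0013
bore [0.5893 0.0451] [0.5877 0.0427] [0.5885 0.0438 0.0615] 0.0014
post [0.4982 0.3067] [0.4899 0.3074] [0.4953 0.3068 0.0731] 0.0029
pa [0.5031 0.2569] [0.487  0.3554] [0.5032 0.3167 0.0071] 0.0251
pb [0.4918 0.3532] [0.4982 0.257 ] [0.4887 0.2952 0.0944] 0.0259
catch [0.6612 0.1037] [0.6463 0.1146] [0.6581 0.1076 0.2552] 0.0021
bedFL [0.4891 0.0926] [0.4683 0.1117] [0.4823 0.1007 0.0052] 0.0023
bedFR [ 0.5016 -0.0413] [ 0.481 -0.021] [ 0.495  -0.0345  0.005 ] 0.002
bedRR [ 0.7784 -0.0146]
cap [0.6357 0.3313] [0.6246 0.3406] [0.6333 0.3367 0.0779] 0.0011
nestFL [0.5434 0.098 ] [0.5725 0.0771] [0.552  0.0899 0.0375] 0.0047
nestRL [0.6083 0.1081] [0.6578 0.0385] [0.6168 0.0778 0.0626] 0.0024
```

```bash
cat >> h.py <<'E'
from cell import env,eoat,cams
def qd(phi): # tool down, tool x along heading phi
    return [0,float(np.cos(phi/2)),float(np.sin(phi/2)),0]
def st():
    s=env.state(); print("t",round(s["time"],2),"p",np.round(s["ee_pos"],4),"q",np.round(s["q"],2),"F",np.round(s["ft_force"],1),"w",round(s["grip_width"],4),"g",round(s["gripper_force"],1)); return s
def snap(name,n="wrist"):
    import pickle
    c=cams.camera(n); cv2.imwrite(f"pics/{name}.png",c["img"][:,:,::-1]); pickle.dump(c,open(f"{name}.pkl","wb")); return c
E
python3 - <<'E'
from h import *
for p,f in [((.5,.307,.3),np.pi/2),((.5,.307,.3),-np.pi/2),((.5,.307,.3),np.pi),((.5,.307,.3),0),((.589,.044,.3),np.pi),((.589,.044,.3),-np.pi),((.589,.044,.3),np.pi/2),((.589,.044,.3),-np.pi/2),((.589,.044,.3),0)]:
    q=env.inverse_kinematics(p,qd(f)); print(p,round(f,2),None if q is None else np.round(q,2))
env.goto([.33,-.47,.47],qd(0)); st()
env.goto([.52,.0,.47],qd(0)); st()
c=snap("w1")
print("dir",ray(c,280,210),rot(c).round(2)); print([proj(c,p).round() for p in [(.589,.044,.061),(.517,.04,.063),(.495,.307,.076),(.658,.108,.256),(.645,-.059,.318)]])
E
```

```text
(0.5, 0.307, 0.3) 1.57 [ 0.38  0.06  1.75 -0.    1.34  0.38]
(0.5, 0.307, 0.3) -1.57 [ 0.38  0.06  1.75 -0.    1.34 -2.76]
(0.5, 0.307, 0.3) 3.14 [ 0.38  0.06  1.75 -0.    1.34 -1.19]
(0.5, 0.307, 0.3) 0 [ 0.38  0.06  1.75 -0.    1.34  1.95]
(0.589, 0.044, 0.3) 3.14 [-0.1   0.07  1.74 -0.    1.34 -1.67]
(0.589, 0.044, 0.3) -3.14 [-0.1   0.07  1.74 -0.    1.34 -1.67]
(0.589, 0.044, 0.3) 1.57 [-0.1   0.07  1.74 -0.    1.34 -0.1 ]
(0.589, 0.044, 0.3) -1.57 None
(0.589, 0.044, 0.3) 0 [-0.1   0.07  1.74 -0.    1.34  1.47]
t 1.27 p [ 0.3298 -0.4702  0.4681] q [-1.14 -0.02  1.52 -0.    1.64  0.43] F [ 0.7 -0.3 -1.1] w 0.0855 g 0.0
t 3.11 p [ 0.5201 -0.0008  0.4698] q [-0.2  -0.14  1.64 -0.    1.64  1.38] F [-0.3 -0.  -0.3] w 0.0855 g 0.0
dir (array([ 0.59828973, -0.000981  ,  0.59411106]), array([-0.2940657 , -0.00158427, -0.95578389])) [[-0.    0.95  0.31]
 [-1.   -0.   -0.  ]
 [-0.   -0.31  0.95]]
[array([247., 102.]), array([251., 155.]), array([ 62., 172.]), array([146.,  19.]), array([366.,  22.])]
```

View pics/w1.png

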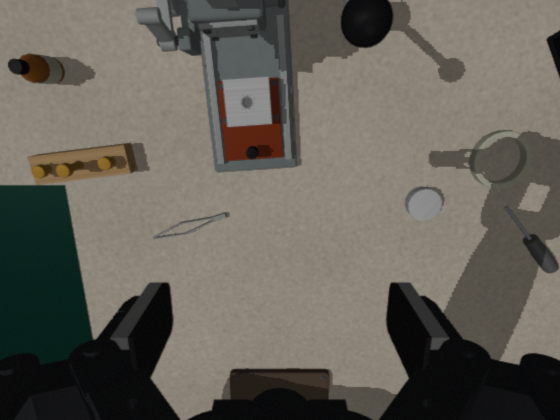

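The wrist view shows the bore at (247,102), shuttle knob (252,152), posts (40,171), (63,170) and (107,163), catch tip about (148,14), and lever knob (366,20). I'll measure these with masks.

```bash
cat >> h.py <<'E'
def blobs(mask,amin=15):
    n,l,s,c=cv2.connectedComponentsWithStats(mask.astype(np.uint8)); return [(c[i].round(2),s[i].tolist()) for i in range(1,n) if s[i,4]>=amin]
E
python3 - <<'E'
from h import *
import pickle
c=pickle.load(open("w1.pkl","rb"));im=c["img"];hsv=cv2.cvtColor(im,cv2.COLOR_RGB2HSV).astype(int);H,S,V=hsv[...,0],hsv[...,1],hsv[...,2]
m=(S>140)&(H>12)&(H<30)&(V>70); m[:,200:]=0
print("brass",blobs(m)); 
# nest
m=(V>120)&(S<40);m[:70]=0;m[135:]=0;m[:,:210]=0;m[:,295:]=0
bl=sorted(blobs(m,100),key=lambda b:-b[1][4])[0];print("nest",bl)
cn=max(cv2.findContours(m.astype(np.uint8),0,1)[0],key=cv2.contourArea);r=cv2.minAreaRect(cn);print(r)
bx=cv2.boxPoints(r);w=np.array([plane(c,*p,.061) for p in bx]);print(w.round(4),"ctr",w.mean(0).round(4))
for i in range(4):
    d=w[(i+1)%4]-w[i];print(np.hypot(*d[:2]).round(4),np.arctan2(d[1],d[0]).round(3))
# bore
g=V[95:110,240:255];print(g)
# knob
m=(V<45);mm=np.zeros_like(m);mm[140:168,240:266]=m[140:168,240:266];print("knob",blobs(mm,10))
E
```

```text
brass [(array([23.89, 56.68]), [21, 55, 7, 4, 19]), (array([27.98, 77.38]), [22, 74, 12, 8, 45]), (array([103.87, 163.3 ]), [97, 156, 16, 14, 148]), (array([ 62.14, 170.3 ]), [55, 163, 15, 15, 162]), (array([ 38.03, 171.44]), [32, 165, 13, 14, 133])]
nest (array([247.06, 101.13]), [223, 77, 48, 50, 1994])
((246.88070678710938, 101.32994842529297), (47.09429931640625, 45.17062759399414), 85.91438293457031)
[[0.6188 0.0755 0.061 ]
 [0.6229 0.0146 0.061 ]
 [0.5612 0.0106 0.061 ]
 [0.5569 0.0738 0.061 ]] ctr [0.59   0.0436 0.061 ]
0.061 -1.505
0.0618 -3.076
0.0633 1.639
0.062 0.029
[[140 140 137 131 136 135 130 120 126 138 137 134 142 143 143]
 [143 143 141 134 123 116 115 114 119 128 135 140 142 141 140]
 [140 141 134 119 107 103  96  95 101 115 126 135 140 138 133]
 [133 136 120  98  86  84  87  87  88  94 108 127 135 138 137]
 [136 129  99  80  75  82  86  86  86  87  93 110 129 132 132]
 [128 119  95  76  77  84  85  85  85  85  87  97 121 137 141]
 [137 116  92  75  79  85  88  87  87  87  88  96 118 137 143]
 [136 112  88  71  78  87  88  88  88  88  88  93 113 133 138]
 [133 107  88  73  76  85  87  86  86  87  87  94 113 129 132]
 [137 120  97  78  72  82  85  87  86  87  89 101 123 135 138]
 [138 126 113  90  76  76  82  85  86  88  95 111 128 134 133]
 [141 137 125 104  90  79  78  84  89  97 111 123 133 140 140]
 [140 138 136 125 110 100  94  91  97 109 122 131 139 142 143]
 [138 133 139 140 133 116 114 115 116 119 131 140 140 139 141]
 [141 136 133 141 137 131 138 139 135 128 132 141 138 134 141]]
knob [(array([252.27, 152.02]), [246, 146, 13, 13, 128])]
```

```bash
python3 - <<'E'
from h import *
import pickle
c=pickle.load(open("w1.pkl","rb"))
A=plane(c,103.87,163.3,.054);B=plane(c,38.03,171.44,.054);P=plane(c,62.14,170.3,.076);print(A,B,(A+B)/2,P)
d=B-A;rk=np.arctan2(-d[0],d[1]);print("rack yaw",rk,np.hypot(*d[:2]))
print("bore",plane(c,246.7,102,.061),"knob",plane(c,252.3,152.2,.060),"catch",plane(c,147,14,.258))
env.goto([.5,.25,.42],qd(np.pi/2+rk)); env.goto([P[0],P[1],.22],qd(np.pi/2+rk)); st()
c=snap("w2");hsv=cv2.cvtColor(c["img"],cv2.COLOR_RGB2HSV).astype(int);H,S,V=hsv[...,0],hsv[...,1],hsv[...,2]
print(blobs((S>140)&(H>12)&(H<30)&(V>70),150)); print(proj(c,[P[0],P[1],.076]))
E
```

```text
[0.50383654 0.25590735 0.054     ] [0.49185515 0.35469692 0.054     ] [0.49784584 0.30530213 0.054     ] [0.49779181 0.30582853 0.076     ]
rack yaw 0.1206924494612131 0.09951348676047023
bore [0.58965153 0.04387928 0.061     ] knob [0.52071423 0.03783701 0.06      ] catch [0.66120642 0.10624449 0.258     ]
t 5.12 p [0.4992 0.3057 0.222 ] q [ 0.38  0.11  1.83 -0.    1.19  0.26] F [-0.7  0.2  0.2] w 0.0853 g 0.0
[(array([276.62, 133.17]), [265, 120, 25, 27, 515]), (array([445.19, 170.16]), [426, 154, 46, 37, 980]), (array([276.64, 199.83]), [264, 182, 26, 34, 647]), (array([276.83, 249.7 ]), [266, 236, 23, 28, 491])]
[276.6144168  203.48673292]
```

View pics/w2.png

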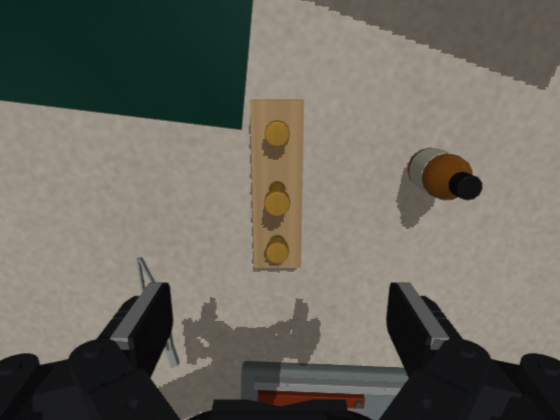

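The tall post's head is at (277,203), exactly where the estimate predicted. I'll grasp it and move over the bore.

```bash
python3 - <<'E'
from h import *
rk=.1207
env.move_linear([.4980,.3058,.069],qd(np.pi/2+rk),feed=.12); env.pause(.2); st()
eoat.set_gripper(0.0,40); st()
env.move_linear([.4980,.3058,.21],feed=.15); s=st()
yw=.064
env.goto([.5897,.0438,.205],qd(np.pi+yw)); env.pause(.3); s=st()
c=snap("w3"); print([proj(c,p) for p in [(.5897,.0438,.061),s["ee_pos"],s["ee_pos"]-[0,0,.057]]])
E
```

```text
t 6.78 p [0.4984 0.306  0.0697] q [0.38 0.3  1.92 0.   0.92 0.26] F [ 0.5 -0.  -0.8] w 0.0852 g 0.0
t 7.4 p [0.498  0.3058 0.0691] q [0.38 0.3  1.92 0.   0.92 0.26] F [0.6 0.4 0.8] w 0.0184 g 39.0
t 8.49 p [0.4972 0.3055 0.2085] q [ 0.38  0.13  1.84 -0.    1.18  0.26] F [-1.2  0.5 -1.3] w 0.0183 g 39.1
t 10.53 p [0.5897 0.0441 0.205 ] q [-0.1   0.14  1.83  0.    1.17 -1.73] F [-0.6  0.4 -0.6] w 0.0183 g 39.1
[array([278.67401312, 204.39806714]), array([279.17878022, 309.09004775]), array([279.13574038, 250.1617899 ])]
```

View pics/w3.png

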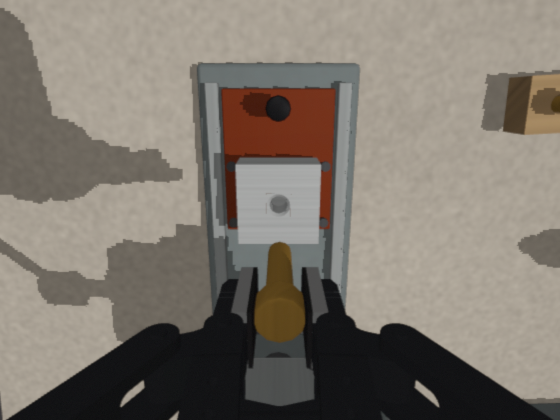

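The bore is at (279,204), as predicted. The post hangs upright with its lower end near (279,243). A quick numeric check, then insert.

```bash
python3 - <<'E'
from h import *
import pickle
c=pickle.load(open("w3.pkl","rb"));hsv=cv2.cvtColor(c["img"],cv2.COLOR_RGB2HSV).astype(int);H,S,V=hsv[...,0],hsv[...,1],hsv[...,2]
m=(V<115);mm=np.zeros_like(m);mm[190:218,265:293]=m[190:218,265:293];b=blobs(mm,30);print(b)
for k in b: print(plane(c,*k[0],.061))
m=(S>120)&(H>10)&(H<32)&(V>50);m[:,:240]=0;m[:,320:]=0;m[:225]=0
for r in range(238,300,4): x=np.where(m[r])[0]; print(r,(x.min(),x.max()) if len(x) else None,end=" ")
s=env.state();z=s["ee_pos"][2]-.057;yw=.064;ux=np.array([np.cos(yw),np.sin(yw),0])
p=s["ee_pos"]-[0,0,.057];print("\nexp edge",proj(c,p+.006*ux),proj(c,p-.006*ux), proj(c,p+[0,.006,0]))
h=s["ee_pos"]+[0,0,.007];print("head",proj(c,h),proj(c,h+.01*ux),proj(c,h-.01*ux))
E
```

```text
[(array([278.88, 204.23]), [271, 197, 17, 16, 222])]
[0.58955865 0.0439462  0.061     ]
238 None 242 None 246 (np.int64(271), np.int64(287)) 250 (np.int64(269), np.int64(289)) 254 (np.int64(269), np.int64(290)) 258 (np.int64(269), np.int64(290)) 262 (np.int64(268), np.int64(290)) 266 (np.int64(268), np.int64(290)) 270 (np.int64(268), np.int64(291)) 274 (np.int64(267), np.int64(291)) 278 (np.int64(267), np.int64(291)) 282 (np.int64(267), np.int64(291)) 286 (np.int64(265), np.int64(293)) 290 (np.int64(261), np.int64(297)) 294 (np.int64(257), np.int64(301)) 298 (np.int64(256), np.int64(302)) 
exp edge [278.96845908 260.58147174] [278.9824788  239.63724542] [290.28495007 250.88210934]
head [278.95391524 319.65485499] [278.93781623 342.88579885] [278.97075327 295.35750059]
```

```bash
python3 - <<'E'
from h import *
x,y=.5882,.0438
env.move_linear([x,y,.124],feed=.12); env.pause(.2); s=st(); f0=s["ft_force"]
for z in (.118,.114,.109,.104,.1,.0975):
    env.move_linear([x,y,z],feed=.04); s=st(); f=s["ft_force"]-f0
    if abs(f[2])>10 or np.hypot(f[0],f[1])>8: print("stop");break
E
```

```text
t 11.6 p [0.589  0.0437 0.1252] q [-0.1   0.24  1.88  0.    1.02 -1.73] F [-0.4  0.5 -1.2] w 0.0188 g 39.1
t 11.9 p [0.5881 0.0438 0.1178] q [-0.1   0.24  1.89 -0.    1.01 -1.73] F [-0.2  0.6 -0.2] w 0.0181 g 39.2
t 12.15 p [0.5882 0.0437 0.1136] q [-0.1   0.25  1.89 -0.    1.   -1.73] F [ 1.  -0.5 -2.6] w 0.0184 g 39.1
t 12.43 p [0.5881 0.0437 0.1085] q [-0.1   0.26  1.89 -0.    0.99 -1.73] F [ 1.8 -0.6 -0.8] w 0.0185 g 39.1
t 12.7 p [0.5881 0.0437 0.1036] q [-0.1   0.26  1.89 -0.    0.98 -1.73] F [ 2.  -0.9 -2.4] w 0.0178 g 39.1
t 12.95 p [0.5882 0.0437 0.0997] q [-0.1   0.27  1.89 -0.    0.98 -1.73] F [ 2.6 -1.7 -2.3] w 0.0181 g 39.1
t 13.2 p [0.5882 0.0437 0.0974] q [-0.1   0.27  1.9  -0.    0.97 -1.73] F [ 2.4 -2.  -2.5] w 0.018 g 39.1
```

```bash
python3 - <<'E'
from h import *
yw=.064;u=np.array([np.cos(yw),np.sin(yw),0]);Q=qd(np.pi+yw)
eoat.set_gripper(.05); st()
env.move_linear([.5882,.0438,.17],feed=.15); 
k=np.array([.5207,.0388,0]); a=k-.034*u
env.goto([a[0],a[1],.17],Q); eoat.set_gripper(0.0); env.pause(.1)
c=snap("w4"); hsv=cv2.cvtColor(c["img"],cv2.COLOR_RGB2HSV).astype(int);H,S,V=hsv[...,0],hsv[...,1],hsv[...,2]
print(proj(c,[.5207,.0388,.06]),proj(c,[.5896,.0439,.103]),blobs((S>140)&(H>12)&(H<30)&(V>70),100))
env.move_linear([a[0],a[1],.065],Q,feed=.12); env.pause(.2); s=st(); f0=s["ft_force"]
d=0
while d<.155:
    d+=.006 if d<.1 else .003
    p=a+d*u; env.move_linear([p[0],p[1],.065],feed=.06)
    s=env.state(); f=s["ft_force"]-f0; F=f@u
    if d<.03 or d>.09: print(round(d,3),np.round(f,1))
    if F<-14: print("stop");break
st()
E
```

```text
t 13.61 p [0.588  0.044  0.0975] q [-0.1   0.27  1.9   0.    0.97 -1.73] F [-0.1  0.6  0.4] w 0.0504 g 0.0
[279.09553842 265.12776217] [280.14329454 392.85375047] [(array([279.19, 388.6 ]), [271, 369, 17, 37, 467])]
t 16.64 p [0.4874 0.0366 0.0659] q [-0.13  0.12  2.15  0.    0.87 -1.77] F [0.3 0.  0.2] w 0.0001 g 0.0
0.006 [-0.2  0.3 -0.4]
0.012 [0.1 0.4 0.2]
0.018 [-0.2 -0.7 -0.2]
0.024 [-1.2  0.1 -0.2]
0.09 [ 0.5 -0.3  0. ]
0.096 [-0.9 -0.8 -0.4]
0.102 [-0.6  0.4 -0.8]
0.105 [-1.9  1.3 -0.7]
0.108 [-2.2 -0.5 -0.1]
0.111 [-4.9 -0.3  2. ]
0.114 [-13.6  -2.2   8.3]
0.117 [-23.1  -3.3  15.6]
stop
t 22.14 p [0.5974 0.0438 0.0647] q [-0.09  0.35  1.87 -0.    0.94 -1.73] F [-22.8  -3.3  15.8] w 0.0002 g 11.3
```

```bash
python3 - <<'E'
from h import *
yw=.064;u=np.array([np.cos(yw),np.sin(yw),0]);Q=qd(np.pi+yw)
p=env.state()["ee_pos"]-.05*u
env.move_linear([p[0],p[1],.065],feed=.12); env.move_linear([p[0]-.03,p[1],.2],feed=.2); env.pause(.1);st()
c=snap("w5");a=snap("sc5","scene");b=snap("si5","side")
A=cv2.resize(a["img"][165:285,265:385],(400,400),interpolation=2);B=cv2.resize(b["img"][150:300,170:320],(400,400),interpolation=2)
W=cv2.resize(c["img"][100:400,180:380],(400,600),interpolation=2)
o=np.zeros((600,800,3),np.uint8);o[:600,:400]=W;o[:300,400:]=A[100:400];o[300:,400:]=B[100:]
cv2.imwrite("pics/cmp5.png",o[:,:,::-1])
hsv=cv2.cvtColor(c["img"],cv2.COLOR_RGB2HSV).astype(int);H,S,V=hsv[...,0],hsv[...,1],hsv[...,2]
print("brass",blobs((S>140)&(H>12)&(H<30)&(V>60),60))
E
```

```text
t 23.7 p [0.5167 0.0407 0.198 ] q [-0.12 -0.01  2.    0.    1.15 -1.75] F [-0.6  0.8  0.2] w -0.0 g 0.0
brass [(array([550.3 , 200.88]), [535, 190, 25, 28, 399]), (array([277.3 , 397.19]), [272, 388, 11, 18, 166])]
```

View pics/cmp5.png

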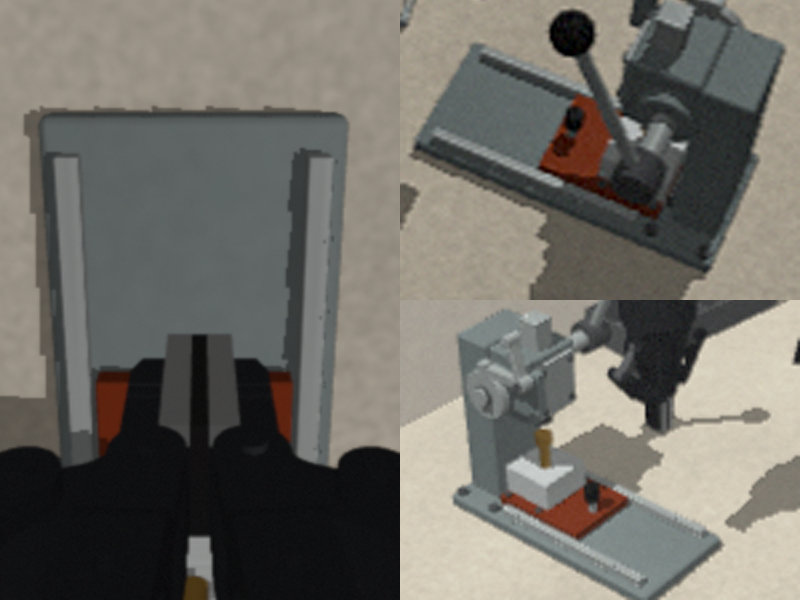

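The post stands upright in the bore. The force stop and the ram position derived from the lever knob (travel about 96 mm) both put the shuttle home. Next, the catch.

```bash
cat >> h.py <<'E'
yw=.064;u=np.array([np.cos(yw),np.sin(yw),0]);v=np.array([-np.sin(yw),np.cos(yw),0]);RAM=np.array([.6853,.0486,0])
def pf(x,y,z): return (RAM+x*u+y*v+[0,0,z]).tolist()
Q=qd(np.pi+yw)
E
python3 - <<'E'
from h import *
import pickle
a=pickle.load(open("sc5.pkl","rb"));b=pickle.load(open("si5.pkl","rb"))
print("knob",tri([(a,317.3,230.2),(b,241.8,257.4)]),"exp",pf(-.07,0,.063))
print("tip",[np.round([(np.array(t)-RAM)[:2]@u[:2],(np.array(t)-RAM)[:2]@v[:2]],4) for t in [(.6581,.1076),(.6612,.1062)] for RAM in [RAM[:2]]])
E
```

```text
knob (array([0.61730626, 0.0423658 , 0.05638556]), [0.0017025914247719898, 0.00170259142477196]) exp [0.6154433110731339, 0.04412305772037835, 0.063]Traceback (most recent call last):
  File "<stdin>", line 5, in <module>
UnboundLocalError: cannot access local variable 'RAM' where it is not associated with a value
```

```bash
python3 - <<'E'
from h import *
env.move_linear([.5167,.0407,.34],feed=.25)
env.goto(pf(.006,.060,.33),Q); env.move_linear(pf(.006,.060,.25),Q,feed=.12); env.pause(.2); s=st(); f0=s["ft_force"]
x=.006
while x>-.058:
    x-=.004; env.move_linear(pf(x,.06,.25),feed=.06); f=env.state()["ft_force"]-f0; print(round(x,3),np.round(f,1))
    if np.linalg.norm(f)>12: print("stop");break
a=snap("sc6","scene");b=snap("si6","side")
env.move_linear(pf(x+.004,.06,.25),feed=.06); env.move_linear(pf(x+.004,.06,.36),feed=.25); st()
a=snap("sc7","scene");b=snap("si7","side")
A=cv2.resize(a["img"][165:285,275:395],(400,400),interpolation=2);B=cv2.resize(b["img"][145:265,180:300],(400,400),interpolation=2)
cv2.imwrite("pics/cmp7.png",np.hstack([A,B])[:,:,::-1])
E
```

```text
t 26.34 p [0.688  0.1089 0.2515] q [ 0.01  0.33  1.52 -0.    1.29 -1.62] F [-0.1  0.1  0.4] w 0.0002 g 0.0
0.002 [-0.4 -0.2 -0.6]
-0.002 [-0.4 -0.2 -0.3]
-0.006 [-0.7  0.3 -0.1]
-0.01 [ 0.9  0.8 -0. ]
-0.014 [ 0.4 -0.3 -0.1]
-0.018 [-0.3 -0.5 -0.4]
-0.022 [ 0.8  0.2 -0.6]
-0.026 [ 1.1  0.  -0.2]
-0.03 [ 0.9 -0.6 -0.5]
-0.034 [ 0.9  0.5 -1.5]
-0.038 [ 0.6 -0.1  0.3]
-0.042 [ 0.2 -0.3 -0.1]
-0.046 [0.6 0.8 0.3]
-0.05 [-0.3  0.4  0.5]
-0.054 [ 0.3 -0.1  0.8]
-0.058 [1.2 0.  1. ]
t 31.28 p [0.6273 0.105  0.3596] q [ 0.01  0.14  1.55  0.    1.45 -1.63] F [-0.8  1.2 -0.8] w 0.0002 g 0.0
```

View pics/cmp7.png

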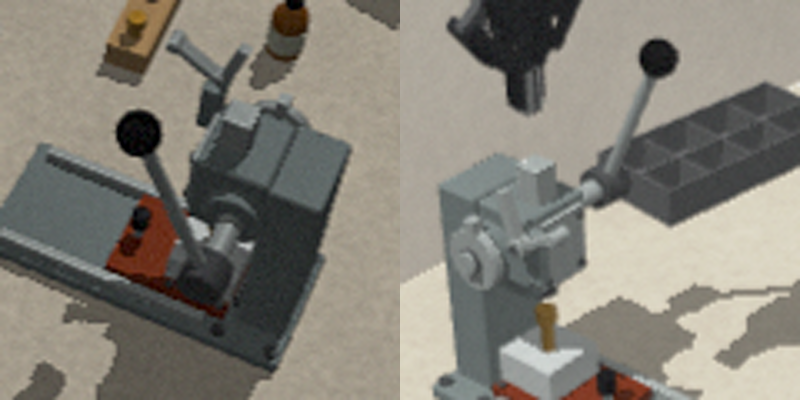

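The catch is swung to the front with its nose up. The post still stands in the bore and the shuttle hasn't moved. Now the lever.

```bash
python3 - <<'E'
from h import *
def kn(a,z=0): 
    t=np.radians(65)-a; return pf(.020-.16*np.cos(t),-.105,.175+.16*np.sin(t)+z)
env.move_linear(pf(-.0476,-.02,.41),Q,feed=.25); eoat.set_gripper(.065)
env.goto(kn(0,.09),Q); env.move_linear(kn(0),Q,feed=.12); env.pause(.2); st()
eoat.set_gripper(0.0,60); s=st(); f0=s["ft_force"]
for a in np.linspace(.1,1.2,12):
    env.move_linear(kn(a),feed=.06); s=env.state(); f=s["ft_force"]-f0; print(round(a,2),np.round(f,1),np.round(s["ee_pos"]-kn(a),4),round(s["grip_width"],4))
    if np.linalg.norm(f)>35: print("stop");break
st()
E
```

```text
t 34.08 p [ 0.6449 -0.0593  0.3213] q [-0.25  0.18  1.57  0.    1.39 -1.88] F [-0.1  0.7 -0. ] w 0.0652 g 0.0
t 34.48 p [ 0.6445 -0.0586  0.3208] q [-0.25  0.18  1.57  0.    1.39 -1.88] F [-0.3  2.3  4.1] w 0.0318 g 59.1
0.1 [ 1.1  3.1 -0. ] [0.0002 0.0006 0.0009] 0.0312
0.2 [-0.6  3.4  2.1] [-0.0002  0.0005  0.0009] 0.0312
0.3 [-1.   2.4  3.6] [-0.0004  0.0005  0.0013] 0.0316
0.4 [-3.8  2.1  5.7] [-0.0008  0.0005  0.0014] 0.0314
0.5 [-4.1  2.9  5. ] [-0.0009  0.0004  0.001 ] 0.0313
0.6 [0.5 4.2 1. ] [-0.0001  0.0005  0.    ] 0.0313
0.7 [ 4.3  3.9 -0.9] [0.001  0.0006 0.    ] 0.0314
0.8 [ 5.4  4.5 -0.6] [0.0016 0.0006 0.0003] 0.0309
0.9 [ 3.2  3.9 -0.2] [0.0012 0.0006 0.0005] 0.0314
1.0 [5.  4.8 0.8] [0.002  0.0006 0.0011] 0.0313
1.1 [6.8 6.1 2.5] [0.0031 0.0007 0.0019] 0.0313
1.2 [7.  5.6 4.5] [0.0038 0.0007 0.0027] 0.031
t 39.48 p [ 0.5564 -0.0644  0.1673] q [-0.3   0.11  1.94  0.    1.08 -1.94] F [6.7 7.9 8.6] w 0.031 g 72.2
```

```bash
python3 - <<'E'
from h import *
p=np.array(pf(-.1397+.002,-.105,.1645))
for dz in (.002,.004,.006,.008,.010,.012):
    env.move_linear((p-[0,0,dz]).tolist(),feed=.03); env.pause(.15); s=st()
    if s["ft_force"][2]>28: break
a=snap("sc8","scene");b=snap("si8","side")
A=cv2.resize(a["img"][165:285,275:395],(400,400),interpolation=2);B=cv2.resize(b["img"][145:265,180:300],(400,400),interpolation=2)
cv2.imwrite("pics/cmp8.png",np.hstack([A,B])[:,:,::-1])
E
```

```text
t 39.88 p [ 0.5577 -0.0643  0.165 ] q [-0.3   0.12  1.94  0.    1.08 -1.94] F [4.1 8.5 8. ] w 0.0311 g 72.4
t 40.28 p [ 0.5577 -0.0643  0.1631] q [-0.3   0.12  1.94  0.    1.07 -1.94] F [6.4 7.9 7.9] w 0.0313 g 72.3
t 40.68 p [ 0.5577 -0.0643  0.1613] q [-0.3   0.12  1.94  0.    1.07 -1.94] F [5.1 7.2 9.1] w 0.0315 g 72.3
t 41.08 p [ 0.5578 -0.0643  0.1594] q [-0.3   0.13  1.94  0.    1.07 -1.94] F [5.5 7.1 8.4] w 0.0313 g 72.4
t 41.48 p [ 0.5591 -0.0642  0.1579] q [-0.3   0.13  1.94  0.    1.06 -1.94] F [8.7 9.3 7.7] w 0.0312 g 72.4
t 41.88 p [ 0.5592 -0.0642  0.1561] q [-0.3   0.13  1.94  0.    1.06 -1.94] F [9.1 8.8 8.8] w 0.031 g 72.4
```

View pics/cmp8.png

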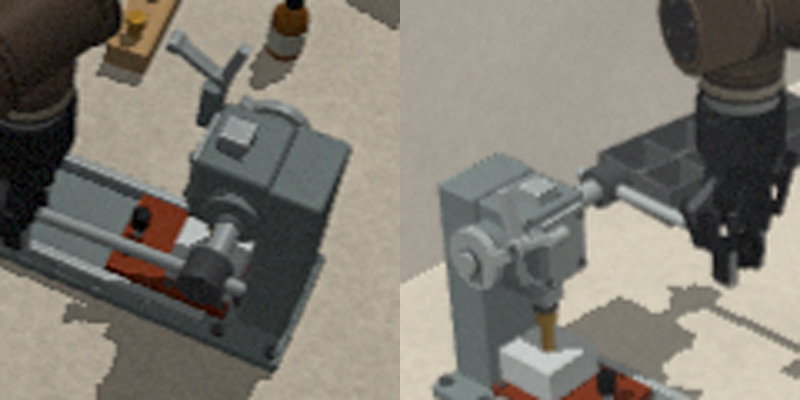

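```bash
python3 - <<'E'
from h import *
p=np.array(pf(-.1397+.003,-.105,.1645))
for dz in np.arange(.014,.04,.002):
    env.move_linear((p-[0,0,dz]).tolist(),feed=.03); env.pause(.1); s=st()
    if s["ft_force"][2]>20: break
snap("sc9","scene");snap("si9","side")
E
```

```text
t 42.33 p [ 0.5593 -0.0642  0.155 ] q [-0.3   0.14  1.94  0.    1.06 -1.94] F [ 2.9  9.8 14.6] w 0.031 g 72.8
t 42.68 p [ 0.5593 -0.0642  0.1549] q [-0.3   0.14  1.94  0.    1.06 -1.94] F [-1.2  9.3 22.7] w 0.0311 g 73.4
```

```bash
python3 - <<'E'
from h import *
import pickle
for n,o in (("si9",(180,145)),("sc9",(275,165))):
    c=pickle.load(open(n+".pkl","rb"))
    V=cv2.cvtColor(c["img"],cv2.COLOR_RGB2HSV).astype(int)
    for a in (1.0,1.1,1.2):
        # midpoint profile across the bar at radius .05 and .11
        out=[]
        for r in (.05,.08,.105):
            t=np.radians(65)-a; out.append(proj(c,pf(.02-r*np.cos(t),-.105,.175+r*np.sin(t))).round(1).tolist())
        print(n,a,out)
    for col in (246,252,258) if n=="si9" else (290,305,320):
        r0=range(190,225) if n=="si9" else range(222,250)
        print(col,r0[0],[int(x) for x in V[r0,col,2]])
env.pause(.5);st()
E
```

```text
si9 1.0 [[253.2, 202.2], [260.8, 204.1], [267.3, 205.8]]
si9 1.1 [[253.4, 203.7], [261.1, 206.6], [267.6, 209.0]]
si9 1.2 [[253.4, 205.1], [261.1, 208.9], [267.6, 212.1]]
246 190 [68, 64, 68, 75, 87, 84, 77, 77, 72, 73, 120, 185, 177, 144, 122, 175, 204, 207, 206, 207, 211, 206, 208, 205, 212, 211, 211, 213, 215, 216, 213, 210, 208, 211, 213]
252 190 [66, 68, 69, 65, 67, 82, 103, 91, 80, 78, 77, 78, 99, 146, 185, 175, 142, 112, 156, 203, 206, 204, 213, 214, 213, 209, 209, 210, 214, 209, 207, 212, 210, 211, 207]
258 190 [83, 79, 78, 83, 79, 66, 65, 62, 64, 70, 80, 83, 78, 78, 79, 98, 151, 188, 174, 139, 99, 124, 200, 213, 213, 212, 208, 213, 213, 213, 214, 213, 210, 211, 212]
sc9 1.0 [[318.1, 238.7], [307.8, 233.6], [299.3, 229.3]]
sc9 1.1 [[317.8, 239.7], [307.4, 235.2], [298.8, 231.4]]
sc9 1.2 [[317.7, 240.7], [307.3, 236.8], [298.7, 233.6]]
290 222 [97, 97, 95, 106, 104, 99, 149, 144, 119, 82, 70, 101, 107, 107, 106, 108, 107, 154, 151, 159, 86, 58, 55, 61, 61, 48, 52, 97]
305 222 [110, 111, 114, 113, 113, 114, 113, 114, 111, 104, 107, 112, 147, 133, 101, 72, 89, 115, 109, 113, 111, 115, 109, 122, 154, 161, 110, 68]
320 222 [167, 88, 110, 115, 112, 113, 90, 74, 83, 97, 98, 114, 115, 112, 113, 117, 110, 127, 145, 122, 95, 70, 91, 118, 109, 120, 64, 50]
t 43.28 p [ 0.5593 -0.0642  0.1549] q [-0.3   0.14  1.94  0.    1.06 -1.94] F [-1.3 10.2 21.5] w 0.0313 g 73.4
```

```bash
python3 -c "
from cell import workorder;print(workorder.job_done())"
```

```text
the job is handed in; nothing more can be done
None
```

I handed the job in at about 43 s: the tall post stands in the bore, the shuttle is home, the catch is off, and the gripper is holding the lever down against its end stop. The bar's slope in the side view matches 1.2 rad, but I did not measure the foot's force on the post or re-check the bystanders' positions.

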